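# Let off the ratchet press and unload it

## Task

The facings on the sanding blocks in the ratchet press have set. Throw the pawl over clear of the ratchet wheel, wind the drum back by its crank until its pointer stands at the taller of the two index posts, and drop the pawl back into the teeth. Only then lift out every sanding block in the press and lay it flat in the wooden tray, none on top of another, leaving the drum and pawl as you set them and the mug and the spool clamp undisturbed.

Things in the scene. Friction and masses are not known exactly. Their poses are not given: they have to be found in the camera images.
- press: Bench press, fixed, wooden base; origin on the bench top under the drum's upright axis. Its x points from the drum to the bed, away from the robot. Drum plate 10 mm thick, x = -86 to 66 mm; the bed, 12 mm thick, x = 66 to 238 mm, 274 mm wide, with a fence along its far edge (x = 228 to 238, top z = 34 mm).
- jaw_lip (a point): Middle of the free (far) edge of the lip of the jaw, a wooden cross bar as wide as the bed; lip underside z = 44 mm, top z = 54 mm. The drum moves it towards the robot, 20 mm per rad. Wound shut, the lip covers the near 14 mm of every block; with the drum at either post it is 8 mm or more clear of them.
- drum (a joint): Turn of the drum about the press's upright axis, rad: 0 = wound shut, grows anticlockwise from above = wound back, press opening; limit 2.25. Starts at 0 to 0.35; stays where left (friction 0.06 N m). Steel ratchet wheel 128 mm across, 16 saw teeth 8 mm high on its upper face near the rim (top z = 38 mm). With the pawl down it winds shut but goes back by one tooth (0.39) at most.
- crank_knob (a point): Middle of the upright wooden crank knob on the drum, 24 mm across, from z = 46 to 88 mm, 34 mm from the drum's axis in the pointer's direction. Pinched lightly, it turns between the fingers while it is led round the axis.
- pointer_tip (a point): Tip of the pointer that sticks out of the drum's rim, 76 mm from the drum's axis, z = 26 mm; at the start it points roughly to the robot.
- drum_axis (a point): Point on the drum's vertical axis at the crank knob's mid height (fixed, z = 70 mm).
- post_tall: The taller index post, a steel pin 12 mm across, top at z = 85 mm; origin at its foot (z = 10 mm), 90 mm from the drum's axis, to the right of the drum. When the pointer points straight at it, its tip and the post's axis are 14 mm apart. The two posts stand at drum angles 1.20 and 1.985 rad; which is the tall one changes from start to start.
- post_short: The shorter index post, same pin, top at z = 45 mm; not the one to use.
- pawl (a joint): Angle of the pawl about its level hinge, rad: 0 to 0.2 = down in the teeth (the arm about level, pointing to the press's +x), grows as it is lifted; it tips over its upright position and then lies back against its stop at 1.95 by its weight; let go below about 1.4 it falls back into the teeth. Almost no friction.
- pawl_hinge (a point): Point on the pawl's hinge axis (48 mm high, fixed to the press); the axis lies along the press's y.
- pawl_handle (a point): Grip point on the pawl's handle, a level round steel bar 12 mm across, parallel to the hinge axis, standing 56 mm out from the pawl's arm to the press's +y (left). The point is 21 mm short of its free end, 55 mm from the hinge axis, 54 mm high with the pawl down. The bar may turn between the fingers as it is carried in an arc about the hinge.
- tray: Loose shallow tray of plywood, 240 x 165 mm (x, y), 16 mm high, walls and floor 6 mm thick; origin at the centre of its underside. It can be knocked aside.
- block_1: Cork sanding block, 46 x 90 x 27 mm (own x, y, z), origin at the centre of its underside. Those present lie flat on the press's bed, 72 mm apart, their long side along the press's x, the near end under the jaw's lip. Two to four of block_1 to block_4 are present.
- block_2: Cork sanding block, 46 x 90 x 27 mm (own x, y, z), origin at the centre of its underside. Those present lie flat on the press's bed, 72 mm apart, their long side along the press's x, the near end under the jaw's lip. Two to four of block_1 to block_4 are present.
- block_3: Cork sanding block, 46 x 90 x 27 mm (own x, y, z), origin at the centre of its underside. Those present lie flat on the press's bed, 72 mm apart, their long side along the press's x, the near end under the jaw's lip. Two to four of block_1 to block_4 are present.
- block_4: Cork sanding block, 46 x 90 x 27 mm (own x, y, z), origin at the centre of its underside. Those present lie flat on the press's bed, 72 mm apart, their long side along the press's x, the near end under the jaw's lip. Two to four of block_1 to block_4 are present.
- mug: White tea mug, 101 mm high, bystander near the front left.
- spool_2: Upright spool clamp, 68 mm high, bystander behind the press.

How it is judged:
By the outcome, as a careful person would: the job done as asked, in the order asked, and still so for the second after the job is handed in, with the robot touching nothing.
Of block_1, block_2, block_3, block_4 only 2 to 4 are there at a start; the rules pass over those that are not, and their reading is None.
At some moment in a run one of tray may be knocked a few centimetres aside while the robot is not near it.
Once in a run the grip may slacken for a moment while it holds something.
It also fails if it takes over 210 s, if anything falls off the work surface, if the arm or the gripper's body presses on something with over 40 N, if the wrist force passes 120 N, or if a joint passes its speed limit or range.

## Robot

A 7-joint arm with a two-finger parallel gripper is mounted at the origin on the work surface; the furniture and walls round the work are solid. World frame = base frame: x ahead of the robot, y to its left, z up, the work surface at z = 0. Lengths are in mm, angles in rad, forces in N, time in s.
With the tool pointing down it reaches from about 350 to 900 mm from the base axis. Payload 19.9 kg.
Tool frame: the origin (TCP) lies midway between the tips of the shut fingers; the grasp point (between the pads) lies 19 mm behind it (arm.grasp_offset is the y of the grasp point in the tool frame, in mm); y points along the fingers, x is the direction in which the jaws open and shut, and the axes are right-handed (so a half turn about y gives the same grasp; the last joint's range is limited). The gripper opens to 94 mm and grips with 3 to 60 N. Pads are 16 mm wide; open, the fingers measure 119 mm over their backs; the gripper's body (75 mm by 177 mm) begins 78 mm behind the grasp point.
Start: joints at [1.093, 0.417, -0.01, 1.614, 0.005, 1.111, -0.053], TCP at [264.392, -566.3, 205.425] pointing down, gripper open.
Joint ranges: [-2.81, 2.81], [-0.39, 2.02], [-1.27, 1.25], [0.06, 2.57], [-1.19, 4.33], [0.19, 2], [-2.82, 2.82]. Speed limits (rad/s): [1.89, 1.89, 2.39, 2.39, 3.01, 3.01, 3.01].

## Interface

Orientations are given as a rotation vector (axis times angle).
In Python, from bench import arm, optics gives the robot as it stands. The module is installed in compiled form; this text tells all that it offers.
- The arm moves only by the tool move_arm, never from a script. Its argument "series" is text: rows parted by semicolons, each of 5 numbers parted by spaces: the closure in counts, from 0 (fully open) to 255 (shut), then the shift along the tool's x, y, z in mm, then the turn about the tool's y in rad. A call has 1 to 20 rows; each row shifts and turns the commanded pose from where the row before left it, along the tool's axes as they then stand; what a row does not reach is not made up. A row lasts 1/10 s, in which the tool goes at most 50 mm and 8.59 degrees, less where a joint would pass 70% of its speed; a pose out of reach is approached as far as the arm can. A call is refused whole if a number of a shift passes 50 or a number of a turn 0.15, either way. A call with a gripper value outside its range is refused whole. The fingers move at their own pace and stop on an object; "force" is the grip in N (left out, the last holds). Time passes only in rows, so rows that do not move let the fingers close. It gives the time, the measured TCP pose, the force and the opening at its end, in the units of the state.
- arm.observe(): the state, without advancing time (a new reading comes with each control period).
- optics.grab_frame(name): name is "side" or "top"; returns a dict with "color" (384x512x3 uint8, red, green, blue), "K" (3x3 intrinsics, pixels), "distortion" ([k1, k2, p1, p2, k3] as OpenCV has them; the pictures are not rectified), "T" (4x4, takes a point from camera to world coordinates). Camera axes: x right, y up, looking along -z (the intrinsics and any distortion apply to the point x, -y, -z); pixel columns grow to the right and rows downward; lengths in mm; the calibration is good to about 2 mm. A picture is of the moment at which its call begins. There is no depth.
- arm.finish_job(): hands the job in, once; it reports no verdict.
The state is a dict: "t": time; "joint_pos": joint angles; "dq": joint speeds; "effort": joint torques, N m; "tcp_pos": TCP position; "orientation": TCP orientation; "force": force on the tool from outside, world axes, zero at the start; "moment": the same for the moment, N m; "width": opening from 0.0 (shut) to 1.0 (fully open).
Only numpy, scipy, OpenCV 4.12 (cv2) and the standard library are available. Lean on these libraries where they do the work, as an engineer would, in place of code of your own. Each camera call takes 0.05 s, during which the arm holds its last target. There are 200 camera calls.

## Working session

There is one attempt and no reset: what is moved stays moved. The work goes in short steps, Python scripts to look and compute and a tool call to move; the robot and the scene stay as the last step left them, time stands still between calls to the robot, and variables do not carry over. Pictures are saved under pics/ and viewed, about 12 in all and at most 16, crops included, and the job is handed in when it is done.

Besides the shell and the picture viewer there is one more tool, called after "Request:" as a command line: name --argument value ..., lists and objects as JSON in quotes. move_arm: Moves the arm, as the interface text tells. Its arguments: {"type":"object","properties":{"series":{"type":"string"},"force":{"type":"number"}},"required":["series"]}

```bash
mkdir -p pics
cat > h.py <<'E'
import numpy as np, cv2
from bench import arm, optics
from scipy.spatial.transform import Rotation as R
def grab(name, fn=None):
    f=optics.grab_frame(name)
    if fn: cv2.imwrite('pics/'+fn, f['color'][:,:,::-1])
    return f
def ray(f,u,v):
    p=cv2.undistortPoints(np.array([[[u,v]]],float),np.array(f['K'],float),np.array(f['distortion'],float))[0,0]
    T=np.array(f['T']); d=T[:3,:3]@np.array([p[0],-p[1],-1.]); return T[:3,3],d/np.linalg.norm(d)
def onz(f,u,v,z):
    o,d=ray(f,u,v); return o+d*(z-o[2])/d[2]
def proj(f,P):
    T=np.array(f['T']); c=T[:3,:3].T@(np.array(P,float)-T[:3,3]); q=np.array([[c[0],-c[1],-c[2]]])
    return cv2.projectPoints(q,np.zeros(3),np.zeros(3),np.array(f['K'],float),np.array(f['distortion'],float))[0].ravel()
def tri(f1,p1,f2,p2):
    o1,d1=ray(f1,*p1);o2,d2=ray(f2,*p2)
    A=np.stack([d1,-d2],1);s=np.linalg.lstsq(A,o2-o1,rcond=None)[0]
    a=o1+s[0]*d1;b=o2+s[1]*d2
    return (a+b)/2,np.linalg.norm(a-b)
def st():
    s=arm.observe(); M=R.from_rotvec(s['orientation']).as_matrix()
    print('t',round(s['t'],2),'tcp',np.round(s['tcp_pos'],1),'w',round(s['width'],3),'F',np.round(s['force'],1))
    print('tool axes x,y,z in world:',np.round(M.T,3).tolist()); return s,M
E
python3 - <<'E'
from h import *
for n in('top','side'):
    f=grab(n,n+'0.png'); print(n,np.round(f['T'],2).tolist(),np.round(f['K'],1).tolist())
    im=cv2.resize(f['color'],(800,600),interpolation=cv2.INTER_CUBIC);cv2.imwrite(f'pics/{n}0b.png',im[:,:,::-1])
s,M=st();print(s['joint_pos'],arm.grasp_offset)
E
```

```text
top [[0.01, 0.99, -0.12, 423.23], [-1.0, 0.01, -0.02, -63.48], [-0.01, 0.12, 0.99, 1346.98], [0.0, 0.0, 0.0, 1.0]] [[429.1, 0.0, 257.5], [0.0, 429.1, 190.1], [0.0, 0.0, 1.0]]
side [[0.97, 0.11, -0.23, 326.87], [-0.25, 0.43, -0.87, -930.22], [0.0, 0.9, 0.44, 506.63], [0.0, 0.0, 0.0, 1.0]] [[430.9, 0.0, 254.5], [0.0, 430.9, 195.4], [0.0, 0.0, 1.0]]
t 0.1 tcp [ 264.3 -566.   204.9] w 0.999 F [-0.3  0.8 -0.1]
tool axes x,y,z in world: [[0.423, -0.906, -0.001], [-0.001, 0.001, -1.0], [0.906, 0.423, -0.0]]
[ 1.09246878  0.41791019 -0.01032999  1.61411471  0.00469284  1.11070655
 -0.05297519] -18.8
```

View pics/top0b.png

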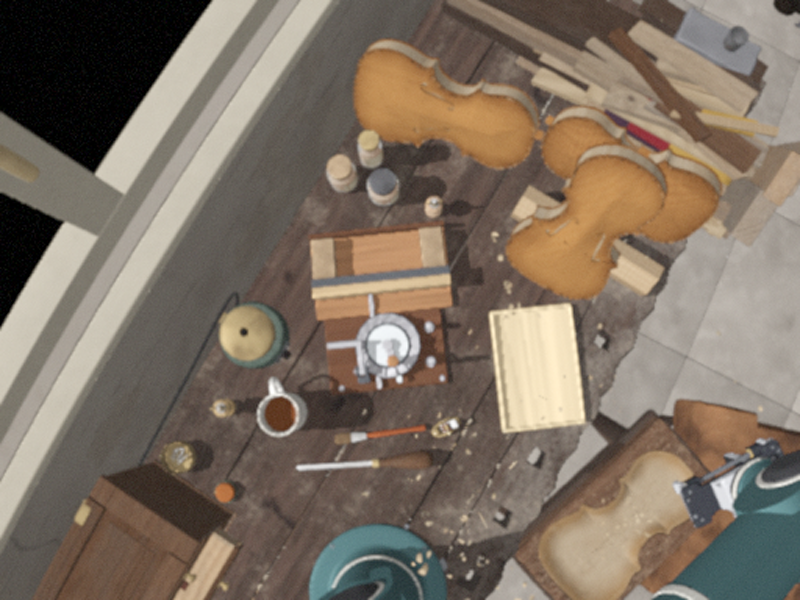

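View pics/side0b.png

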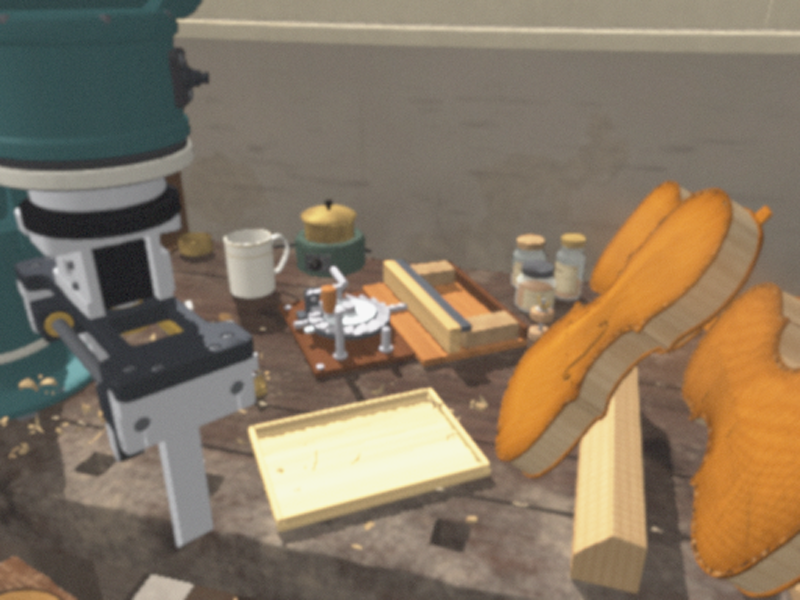

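Top view: press base at about (385,350), bed (310–450, 228–315), two blocks at its ends (328,255) and (432,250), tray (537,367). Side view: nearer post at (340,340) looks tall. Now enlarging the press.

Run:
```python
from h import *
a=cv2.imread('pics/top0.png');b=cv2.imread('pics/side0.png')
A=a[140:255,195:295];B=b[150:245,175:345]
A=cv2.resize(A,None,fx=5.2,fy=5.2,interpolation=cv2.INTER_CUBIC);B=cv2.resize(B,None,fx=4.7,fy=4.7,interpolation=cv2.INTER_CUBIC)
cv2.imwrite('pics/topc.png',A);cv2.imwrite('pics/sidec.png',B);print(A.shape,B.shape)
```

```text
(598, 520, 3) (446, 799, 3)
```

View pics/topc.png

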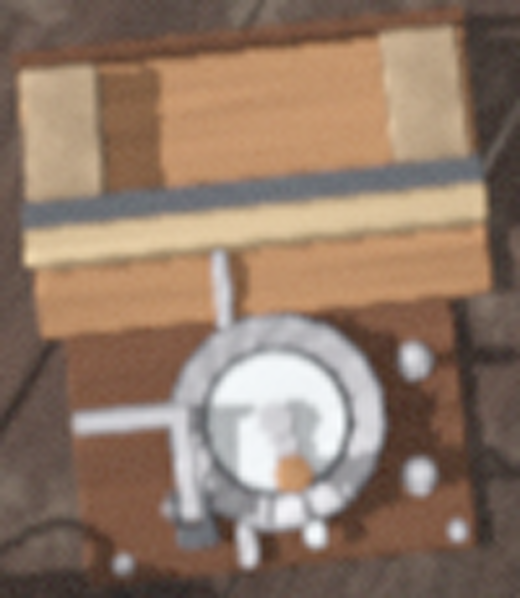

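View pics/sidec.png

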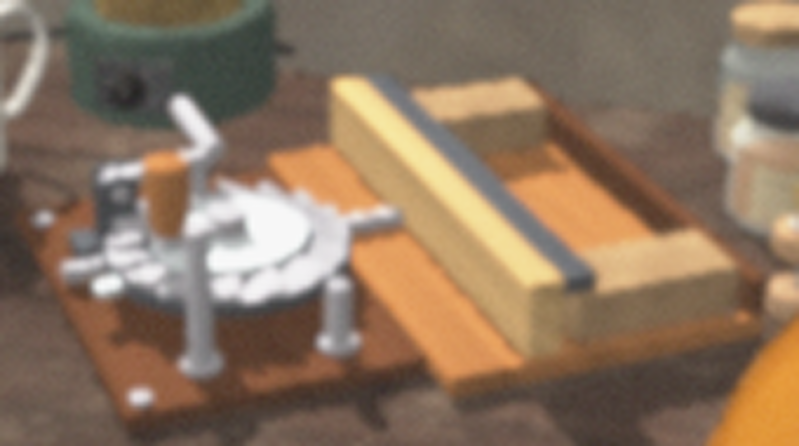

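Tall post: the near one, top crop (420,475), base (200,365) and top (200,220) in the side crop, so the 1.20 rad post. Wheel centre (279,421), knob (293,470), pawl handle bar from (75,425) to (185,415), pawl arm on the left side of the wheel.

Run:
```python
from h import *
ft=grab('top');fs=grab('side')
t=lambda x,y:(195+(x+.5)/5.2-.5,140+(y+.5)/5.2-.5)
s=lambda x,y:(175+(x+.5)/4.7-.5,150+(y+.5)/4.7-.5)
c=onz(ft,*t(279,421),38)
L=onz(ft,*t(42,338),12);Rr=onz(ft,*t(492,290),12)
print('wheel c',c,'bed near corners',L,Rr,'width',np.linalg.norm(L-Rr))
yv=(L-Rr)[:2];yaw=np.arctan2(yv[1],yv[0])-np.pi/2
mid=(L+Rr)[:2]/2; x=np.array([np.cos(yaw),np.sin(yaw)]);y=np.array([-x[1],x[0]])
print('yaw',yaw,'axis from bed',mid-66*x)
o=c[:2]
pf=lambda P:(np.array([(P[:2]-o)@x,(P[:2]-o)@y]).round(1))
for n,p,z in [('tall top',(420,474),85),('tall foot?',(420,474),10),('short',(415,358),45),('knob top',(293,466),88),('ptr',(315,535),26),('hinge?',(195,530),48),('handle end',(75,425),54),('handle in',(185,415),54),
 ('jaw FL',(25,207),54),('jaw FR',(480,160),54),('blkL fl',(20,70),39),('blkL fr',(100,66),39),('blkR fl',(380,33),39),('blkR fr',(458,25),39),('plate nl',(88,575),10),('plate nr',(478,543),10)]:
    P=onz(ft,*t(*p),z);print(n,P.round(1),pf(P))
print('knob side z',tri(ft,t(293,468),fs,s(165,158)))
print('tall top',tri(ft,t(420,472),fs,s(200,220)))
print('handle end',tri(ft,t(78,425),fs,s(180,103)))
for a in(1.2,1.985):
    for r0 in(0,):
        d=-np.cos(a)*x-np.sin(a)*y
        for z in(10,85): 
            P=np.r_[o+90*d,z];print(a,P.round(1),(np.array(proj(ft,P))-[195,140])*5.2)
# tray
k=600/384
for p in [(489,310),(572,303),(584,424),(503,433)]:
    P=onz(ft,p[0]/k,p[1]/k,16);print('tray',P.round(1))
print('mug,spool',onz(ft,280/k,412/k,50),onz(ft,433/k,206/k,40))
```

```text
wheel c [490.18374097 -15.50607556  38.        ] bed near corners [539.43566594 129.31504092  12.        ] [ 571.93541468 -141.47445302   12.        ] width 272.73280642238774
yaw 0.11944716285389734 axis from bed [490.15581239 -13.94448567]
tall top [458.9 -97.2  85. ] [-40.8 -77.4]
tall foot? [461.  -99.2  10. ] [-38.9 -79.7]
short [527.7 -94.7  45. ] [ 27.8 -83.1]
knob top [462.4 -25.6  88. ] [-28.8  -6.7]
ptr [423.9 -37.4  26. ] [-68.5 -13.8]
hinge? [425.7  31.9  48. ] [-58.4  54.7]
handle end [485.3 102.5  54. ] [  9.2 117.8]
handle in [492.1  38.5  54. ] [ 8.3 53.4]
jaw FL [613.  135.6  54. ] [139.9 135.4]
jaw FR [ 644.  -131.6   54. ] [ 138.9 -133.6]
blkL fl [698.3 143.7  39. ] [225.7 133.3]
blkL fr [701.2  95.4  39. ] [222.7  85. ]
blkR fl [723.  -72.2  39. ] [224.4 -84. ]
blkR fr [ 728.5 -118.9   39. ] [ 224.3 -131.1]
plate nl [397.8  98.2  10. ] [-78.1 123.9]
plate nr [ 420.3 -134.2   10. ] [ -83.5 -109.6]
knob side z (array([460.00614304, -25.44184648,  86.81318141]), np.float64(2.5932825150722443))
tall top (array([461.53036648, -97.40438632,  86.97180403]), np.float64(3.1453092886447935))
handle end (array([485.85490381,  99.73335281,  61.35572596]), np.float64(1.7948419249417649))
1.2 [ 467.8 -102.7   10. ] [423.75754929 460.62215379]
1.2 [ 467.8 -102.7   85. ] [427.69702387 456.2349201 ]
1.985 [536. -93.  10.] [408.70819814 346.79508893]
1.985 [536. -93.  85.] [411.73458189 335.72195057]
tray [ 562.8 -215.5   16. ]
tray [ 578.9 -383.6   16. ]
tray [ 337.6 -405.7   16. ]
tray [ 319.7 -243.9   16. ]
mug,spool [355.85780078 190.80066683  50.        ] [ 768.31888161 -101.29688085   40.        ]
```

Request:
move_arm --series "0 0 0 0 -0.139;0 0 0 0 -0.139;0 0 0 0 -0.139;0 0 0 0 -0.139;0 0 0 0 -0.139;0 0 0 0 -0.139;0 0 0 0 -0.139;0 0 0 0 -0.139;0 0 0 0 -0.139"

```text
t: 1.1
tcp_pos: [264.3, -566.2, 205.3]
orientation: [-1.568, -0.096, 0.097]
force: [-0.0, -0.2, -1.0]
width: 1.003
```

```bash
cat >> h.py <<'E'
YAW=0.119; O=np.array([490.,-14.7])
PX=np.array([np.cos(YAW),np.sin(YAW)]);PY=np.array([-PX[1],PX[0]])
def W(px,py,z): return np.r_[O+px*PX+py*PY,z]
def to(P,start=None):
    s,M=st(); p=np.array(s['tcp_pos']) if start is None else start
    print('shift tool',np.round(M.T@(np.array(P)-p),1),'target',np.round(P,1))
E
python3 - <<'E'
from h import *
to(W(8.7,97,160))
E
```

```text
t 1.1 tcp [ 264.3 -566.2  205.3] w 1.003 F [-0.  -0.2 -1. ]
tool axes x,y,z in world: [[0.992, 0.122, -0.0], [-0.0, 0.0, -1.0], [-0.122, 0.992, 0.0]]
shift tool [300.6  45.4 616.7] target [487.1  82.6 160. ]
```

Request:
move_arm --series "110 16.7 0 34.2 0;110 16.7 0 34.2 0;110 16.7 0 34.2 0;110 16.7 0 34.2 0;110 16.7 0 34.2 0;110 16.7 0 34.2 0;110 16.7 0 34.2 0;110 16.7 0 34.2 0;110 16.7 0 34.2 0;110 16.7 0 34.2 0;110 16.7 0 34.2 0;110 16.7 0 34.2 0;110 16.7 0 34.2 0;110 16.7 0 34.2 0;110 16.7 0 34.2 0;110 16.7 0 34.2 0;110 16.7 0 34.2 0;110 16.7 0 34.2 0"

```text
t: 2.9
tcp_pos: [491.4, 81.6, 205.5]
orientation: [-1.569, -0.092, 0.092]
force: [1.2, -0.5, 0.2]
width: 0.572
```

Request:
move_arm --series "110 0 20 0 0;110 0 20 0 0;110 0 0 0 0"

```text
t: 3.2
tcp_pos: [489.8, 80.1, 163.5]
orientation: [-1.569, -0.089, 0.095]
force: [-0.5, -0.1, -0.2]
width: 0.571
```

Run:
```python
from h import *
to(W(8.7,97,35))
ft=grab('top');fs=grab('side')
a=cv2.resize(ft['color'][150:250,190:290],(400,400),interpolation=cv2.INTER_CUBIC)
b=cv2.resize(fs['color'][130:230,160:260],(400,400),interpolation=cv2.INTER_CUBIC)
cv2.imwrite('pics/c1.png',np.hstack([a,b])[:,:,::-1])
```

```text
t 3.2 tcp [489.8  80.1 163.5] w 0.571 F [-0.5 -0.1 -0.2]
tool axes x,y,z in world: [[0.993, 0.117, -0.004], [-0.004, 0.0, -1.0], [-0.117, 0.993, 0.0]]
shift tool [ -1.9 128.5   2.8] target [487.1  82.6  35. ]
```

View pics/c1.png

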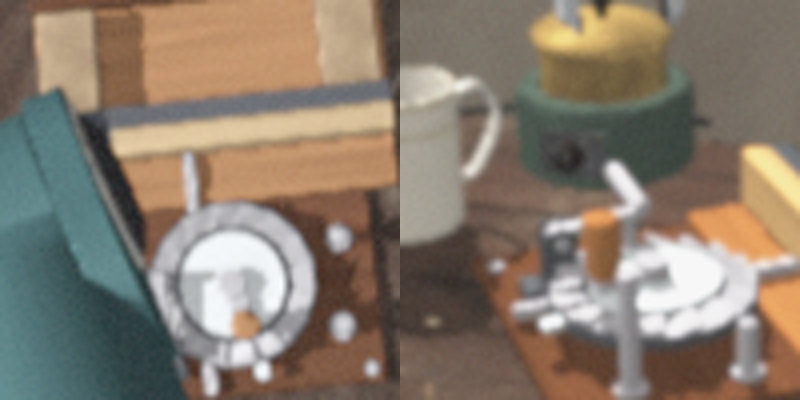

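Side view: finger tips (570,10) and (670,10) straddle the bar end (610,170). Descending.

Request:
move_arm --series "110 -1 25 1.4 0;110 -1 25 1.4 0;110 0 25 0 0;110 0 25 0 0;110 0 20 0 0;110 0 8 0 0;110 0 0 0 0"

```text
t: 4.0
tcp_pos: [488.9, 82.6, 37.7]
orientation: [-1.569, -0.091, 0.092]
force: [0.5, 0.5, 1.2]
width: 0.569
```

Request:
move_arm --series "255 0 0 0 0;255 0 0 0 0;255 0 0 0 0;255 0 0 0 0;255 0 0 0 0;255 0 0 0 0;255 0 0 0 0;255 0 0 0 0" --force 12

```text
t: 4.8
tcp_pos: [487.4, 82.5, 37.1]
orientation: [-1.569, -0.09, 0.094]
force: [-7.6, -1.1, 3.7]
width: 0.125
```

Request:
move_arm --series "255 -1.5 -7.9 0 0;255 -2.6 -7.6 0 0;255 -3.7 -7.2 0 0;255 -4.7 -6.6 0 0;255 -5.6 -5.8 0 0;255 -6.4 -4.9 0 0;255 0 0 0 0"

```text
t: 5.5
tcp_pos: [461.4, 79.1, 76.8]
orientation: [-1.57, -0.088, 0.096]
force: [-8.7, -0.9, -15.5]
width: 0.124
```

Request:
move_arm --series "255 -7.1 -3.9 0 0;255 -7.6 -2.8 0 0;255 -7.9 -1.7 0 0;255 -8 -0.5 0 0;255 -8 0.7 0 0;255 -7.9 1.8 0 0;255 -5 1.9 0 0;255 0 0 0 0"

```text
t: 6.3
tcp_pos: [412.7, 74.0, 81.9]
orientation: [-1.569, -0.092, 0.092]
force: [-1.2, 1.7, 4.1]
width: 0.121
```

Run:
```python
from h import *
st();fs=grab('side')
b=cv2.resize(fs['color'][110:230,150:270],(600,600),interpolation=cv2.INTER_CUBIC)
cv2.imwrite('pics/c2.png',b[:,:,::-1])
```

```text
t 6.3 tcp [412.7  74.   81.9] w 0.121 F [-1.2  1.7  4.1]
tool axes x,y,z in world: [[0.993, 0.117, -0.0], [-0.0, 0.0, -1.0], [-0.117, 0.993, 0.0]]
```

View pics/c2.png

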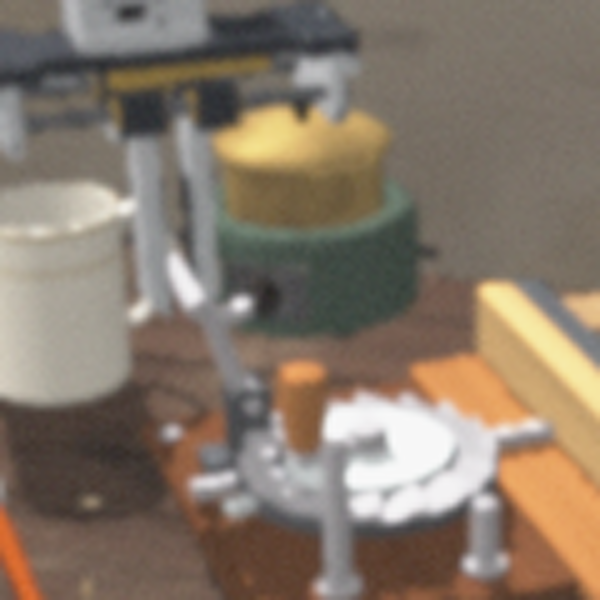

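The pawl is past upright, leaning back towards the robot at (200,300) from its hinge (255,410). Releasing and rising, then turning the gripper by a quarter.

Request:
move_arm --series "130 0 0 0 0;130 0 0 0 0;130 0 0 0 0;130 0 -15 0 0;130 0 -40 0 0;130 0 -40 0 0;130 0 0 0 0.143;130 0 0 0 0.143;130 0 0 0 0.143;130 0 0 0 0.143;130 0 0 0 0.143;130 0 0 0 0.143;130 0 0 0 0.143;130 0 0 0 0.143;130 0 0 0 0.143;130 0 0 0 0.143;130 0 0 0 0.143;130 0 0 0 0"

```text
t: 8.15
tcp_pos: [413.3, 73.9, 176.9]
orientation: [-1.26, 1.126, -1.126]
force: [-0.7, -0.4, -0.5]
width: 0.489
```

Run:
```python
from h import *
to([460.5,-25.5,140]);print(arm.observe()['joint_pos'])
ft=grab('top');fs=grab('side')
a=cv2.resize(ft['color'][150:250,190:290],(400,400),interpolation=cv2.INTER_CUBIC)
b=cv2.resize(fs['color'][130:230,160:260],(400,400),interpolation=cv2.INTER_CUBIC)
cv2.imwrite('pics/c3.png',np.hstack([a,b])[:,:,::-1])
```

```text
t 8.15 tcp [413.3  73.9 176.9] w 0.489 F [-0.7 -0.4 -0.5]
tool axes x,y,z in world: [[0.112, -0.994, -0.0], [-0.0, 0.0, -1.0], [0.994, 0.112, -0.0]]
shift tool [104.   36.9  35.8] target [460.5 -25.5 140. ]
[ 0.34023585  0.113789   -0.62221761  2.10779738  0.08175096  0.94297102
 -1.78577533]
```

View pics/c3.png

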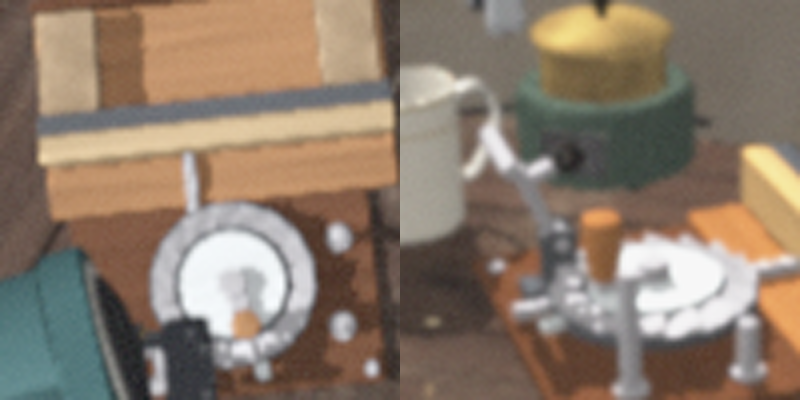

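The pawl lies back on its stop; knob at (245,325) left crop, unchanged. Going to the knob.

Request:
move_arm --series "130 26 0 9 0;130 26 0 9 0;130 26 0 9 0;130 26 0 8.8 0;130 0 18 0 0;130 0 18 0 0;130 0 0 0 0;130 0 30 0 0;130 0 30 0 0;130 0 28 0 0;130 0 0 0 0"

```text
t: 9.35
tcp_pos: [459.3, -25.1, 51.2]
orientation: [-1.265, 1.126, -1.12]
force: [-1.1, -0.2, 0.8]
width: 0.491
```

Request:
move_arm --series "255 0 0 0 0;255 0 0 0 0;255 0 0 0 0;255 0 0 0 0;255 0 0 0 0;255 0 0 0 0" --force 8

```text
t: 9.95
tcp_pos: [461.6, -25.4, 54.1]
orientation: [-1.26, 1.122, -1.125]
force: [-1.6, 0.4, 11.7]
width: 0.249
```

Run:
```python
from h import *
s,M=st();p=np.array(s['tcp_pos'])[:2]
for o in([490,-14.7],):
    v=p-o;print(np.hypot(*v),np.arctan2(-v@PY,-v@PX))
```

```text
t 9.95 tcp [461.6 -25.4  54.1] w 0.249 F [-1.6  0.4 11.7]
tool axes x,y,z in world: [[0.115, -0.993, 0.001], [0.002, -0.0, -1.0], [0.993, 0.115, 0.002]]
30.328086852246084 0.24072482050348262
```

Request:
move_arm --series "255 0 -4 0 0;255 0 0 0 0;255 3.1 0 0.9 0;255 3 0 1.2 0;255 2.9 0 1.5 0;255 2.7 0 1.8 0;255 2.6 0 2 0;255 2.4 0 2.3 0;255 0 0 0 0"

```text
t: 10.85
tcp_pos: [472.2, -40.7, 56.9]
orientation: [-1.261, 1.125, -1.124]
force: [-1.0, 2.0, -1.6]
width: 0.244
```

Run:
```python
from h import *
st();ft=grab('top');fs=grab('side')
a=cv2.resize(ft['color'][160:250,200:290],(400,400),interpolation=cv2.INTER_CUBIC)
b=cv2.resize(fs['color'][150:240,165:255],(400,400),interpolation=cv2.INTER_CUBIC)
cv2.imwrite('pics/c4.png',np.hstack([a,b])[:,:,::-1])
```

```text
t 10.85 tcp [472.2 -40.7  56.9] w 0.244 F [-1.   2.  -1.6]
tool axes x,y,z in world: [[0.115, -0.993, -0.0], [-0.001, 0.0, -1.0], [0.993, 0.115, -0.001]]
```

View pics/c4.png

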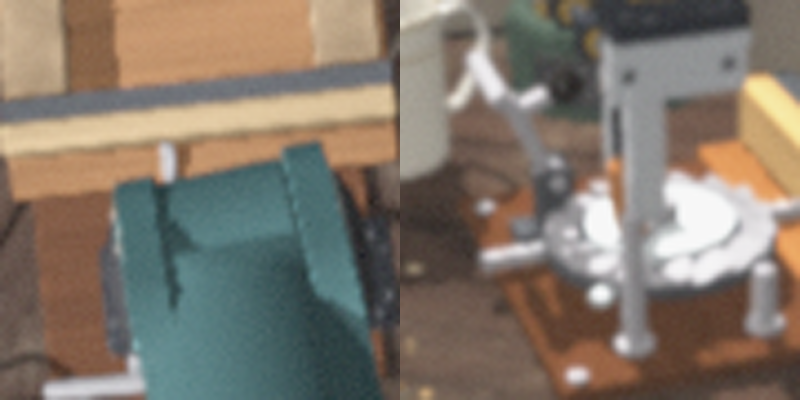

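The finger leads the knob (orange at (615,190)), and the drum has turned. Doing the rest of the arc, then letting go and checking.

Request:
move_arm --series "255 2.1 0 2.5 0;255 1.9 0 2.7 0;255 1.6 0 2.8 0;255 0 0 0 0;130 0 0 0 0;130 0 0 0 0;130 0 0 0 0;130 0 -30 0 0;130 0 -40 0 0;130 0 -40 0 0;130 -40 0 0 0;130 -40 0 0 0;130 -40 0 0 0;130 -40 0 0 0;130 0 0 0 0"

```text
t: 12.45
tcp_pos: [461.7, 118.1, 167.3]
orientation: [-1.262, 1.12, -1.119]
force: [0.5, -1.3, 0.1]
width: 0.49
```

Run:
```python
from h import *
st();ft=grab('top','top5.png');fs=grab('side','side5.png')
a=cv2.resize(ft['color'][165:245,210:290],(400,400),interpolation=cv2.INTER_CUBIC)
b=cv2.resize(fs['color'][150:230,175:255],(400,400),interpolation=cv2.INTER_CUBIC)
cv2.imwrite('pics/c5.png',np.hstack([a,b])[:,:,::-1])
```

```text
t 12.45 tcp [461.7 118.1 167.3] w 0.49 F [ 0.5 -1.3  0.1]
tool axes x,y,z in world: [[0.12, -0.993, -0.001], [0.001, 0.001, -1.0], [0.993, 0.12, 0.001]]
```

View pics/c5.png

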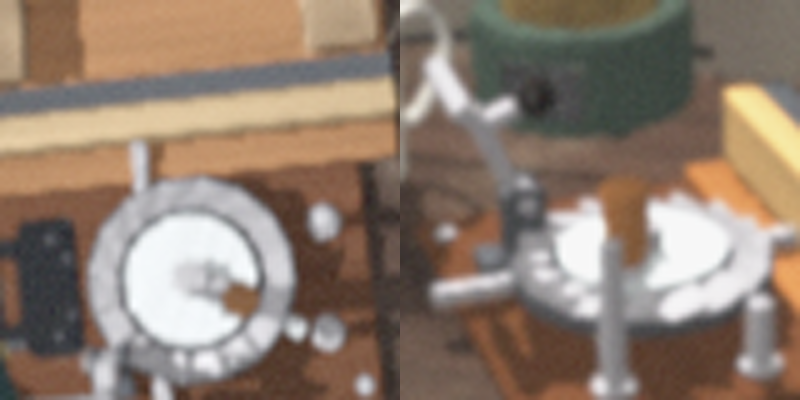

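Pointer tip shows at (297,326) left crop beside the tall post (327,333), about aligned. Measuring the residual.

Run:
```python
from h import *
ft=grab('top');fs=grab('side')
t=lambda x,y:(210+(x+.5)/5-.5,165+(y+.5)/5-.5)
s=lambda x,y:(175+(x+.5)/5-.5,150+(y+.5)/5-.5)
c=onz(ft,*t(194,281),38)[:2]
p=onz(ft,*t(297,326),26)[:2]
post=[onz(ft,*t(327,334),z)[:2] for z in(10,47,85)]
k=onz(ft,*t(239,298),86)[:2]
print('c',c,'ptr',p,np.linalg.norm(p-c),'post',post,'knob',k, np.linalg.norm(k-c))
sh=onz(ft,*t(323,220),28)[:2]
foot=onz(fs,*s(614,388)[0:1]+s(214,388)[1:],10)[:2]; ffoot=onz(fs,*s(213,386),12)[:2]
sfoot=onz(fs,*s(363,365),12)[:2]
print('side foot',ffoot,'short',sfoot,'top-cam short',sh)
for nm,o in(('c',c),('O',O),('c+O',(c+O)/2)):
    an=lambda v:round(float(np.arctan2(-(v-o)@PY,-(v-o)@PX)),3)
    print(nm,'ptr',an(p),'knob',an(k),'post',[an(q) for q in post],'sidefoot',an(ffoot),'short',an(sh),an(sfoot))
# refine blobs: bright thresholds
g=cv2.cvtColor(ft['color'],cv2.COLOR_RGB2GRAY)
print(g[226:236,262:282])
```

```text
c [489.45062838 -15.97572643] ptr [463.24193336 -79.24660759] 68.48430548156769 post [array([458.9944743 , -98.13035752]), array([458.00467596, -97.1714595 ]), array([456.98812631, -96.18664531])] knob [477.39423119 -44.30417611] 30.787298918583218
side foot [460.14754897 -99.69863921] short [529.99589251 -98.21643931] top-cam short [528.57095242 -94.50811071]
c ptr 1.059 knob 1.049 post [1.097, 1.082, 1.067] sidefoot 1.115 short 1.914 1.91
O ptr 1.059 knob 1.049 post [1.096, 1.082, 1.067] sidefoot 1.114 short 1.902 1.898
c+O ptr 1.059 knob 1.049 post [1.096, 1.082, 1.067] sidefoot 1.115 short 1.908 1.904
[[143 153 158 160 151 114  75  65  61  65  64  68  62  62  70  66  68  69
   67  74]
 [160 163 163 160 146 118  88  78  69  66  61  76  86  91  87  79  85  87
   90  84]
 [195 192 183 165 147 138 137 127 108  81  75  99 116 123 118  96  96 100
   97  88]
 [222 217 205 184 153 164 180 180 171 114  91 125 136 140 138 125  97  90
   83  79]
 [225 221 214 188 144 172 207 215 202 135 103 140 138 146 150 139 120  82
   68  63]
 [223 221 205 159 108 151 205 220 195 125 125 170 155 149 154 155 130  80
   69  68]
 [223 215 179 116  74 100 147 181 144  89 138 195 185 169 171 176 138  85
   83  87]
 [215 195 136  80  63  64  81 105  87  68 128 186 192 190 190 176 129  90
   96  97]
 [184 148  94  68  68  63  70  69  67  70  94 135 166 180 181 150 105  97
  103 101]
 [130  95  75  62  68  63  65  60  67  65  71  88 116 125 132 116  99  97
  100 100]]
```

Request:
move_arm --series "130 0 0 0 -0.1375;130 0 0 0 -0.1375;130 0 0 0 -0.1375;130 0 0 0 -0.1375;130 0 0 0 -0.1375;130 0 0 0 -0.1375;130 0 0 0 -0.1375;130 0 0 0 -0.1375;130 0 0 0 0"

```text
t: 13.55
tcp_pos: [462.8, 112.2, 166.8]
orientation: [-1.553, 0.279, -0.279]
force: [0.1, 0.8, 0.9]
width: 0.493
```

Run:
```python
from h import *
P=np.array([489.8,-15.2])-16.75*PX-29.6*PY
to(np.r_[P,57])
```

```text
t 13.55 tcp [462.8 112.2 166.8] w 0.493 F [0.1 0.8 0.9]
tool axes x,y,z in world: [[0.937, -0.348, -0.0], [-0.0, -0.0, -1.0], [0.348, 0.937, -0.0]]
shift tool [  68.3  109.8 -143.9] target [476.7 -46.6  57. ]
```

Request:
move_arm --series "130 17 0 -36 0;130 17 0 -36 0;130 17 0 -36 0;130 17.3 0 -36 0;130 0 0 0 0;130 0 30 0 0;130 0 30 0 0;130 0 30 0 0;130 0 20 0 0;130 0 0 0 0"

```text
t: 14.55
tcp_pos: [474.9, -45.3, 55.0]
orientation: [-1.552, 0.285, -0.279]
force: [-0.6, -0.2, 0.7]
width: 0.488
```

Request:
move_arm --series "255 0 0 0 0;255 0 0 0 0;255 0 0 0 0;255 0 0 0 0;255 0 0 0 0;255 0 0 0 0" --force 8

```text
t: 15.15
tcp_pos: [476.8, -45.6, 57.8]
orientation: [-1.553, 0.279, -0.281]
force: [-3.9, -0.8, 10.3]
width: 0.247
```

Run:
```python
from h import *
P=np.array([489.8,-15.2])-15.4*PX-30.3*PY
to(np.r_[P,57])
```

```text
t 15.15 tcp [476.8 -45.6  57.8] w 0.247 F [-3.9 -0.8 10.3]
tool axes x,y,z in world: [[0.937, -0.349, 0.001], [0.001, -0.001, -1.0], [0.349, 0.937, -0.0]]
shift tool [ 1.8  0.8 -1. ] target [478.1 -47.1  57. ]
```

Request:
move_arm --series "255 0.9 0 0 0;255 0.9 0 -0.8 0;255 0 0 0 0;255 0 0 0 0"

```text
t: 15.55
tcp_pos: [478.1, -46.5, 57.6]
orientation: [-1.553, 0.279, -0.28]
force: [-2.2, 2.1, 6.6]
width: 0.245
```

Request:
move_arm --series "130 0 0 0 0;130 0 0 0 0;130 0 0 0 0;130 0 -30 0 0;130 0 -40 0 0;130 0 -40 0 0;130 -17 0 36 0;130 -17 0 36 0;130 -17 0 36 0;130 -17 0 36 0;130 0 0 0 0"

```text
t: 16.65
tcp_pos: [463.4, 116.8, 167.4]
orientation: [-1.552, 0.274, -0.275]
force: [-0.4, -0.4, 0.7]
width: 0.491
```

Run:
```python
from h import *
st();ft=grab('top','top6.png');fs=grab('side','side6.png')
g=cv2.cvtColor(ft['color'],cv2.COLOR_RGB2GRAY)
print(g[226:236,262:282])
a=cv2.resize(ft['color'][165:245,210:290],(400,400),interpolation=cv2.INTER_CUBIC)
b=cv2.resize(fs['color'][150:230,175:255],(400,400),interpolation=cv2.INTER_CUBIC)
cv2.imwrite('pics/c6.png',np.hstack([a,b])[:,:,::-1])
# pointer blob centroid
w=np.clip(g[226:236,267:272].astype(float)-95,0,None);vv,uu=np.mgrid[226:236,267:272]
u,v=(w*uu).sum()/w.sum(),(w*vv).sum()/w.sum();p=onz(ft,u,v,26)[:2]
o=np.array([489.8,-15.3])
print(u,v,p,np.linalg.norm(p-o),np.arctan2(-(p-o)@PY,-(p-o)@PX))
```

```text
t 16.65 tcp [463.4 116.8 167.4] w 0.491 F [-0.4 -0.4  0.7]
tool axes x,y,z in world: [[0.939, -0.343, 0.0], [0.001, 0.001, -1.0], [0.343, 0.939, 0.002]]
[[153 161 163 165 154 127 115 119 116  99  74  65  66  65  64  69  79  81
   74  75]
 [191 193 186 176 160 136 149 170 195 163 101  72  80  84  75  81  80  91
   87  86]
 [218 217 208 199 168 151 169 194 224 192 121 100 116 117 111  96  81  82
   90  92]
 [224 220 217 208 170 144 162 184 206 170 110 121 135 137 135 125  96  76
   79  75]
 [203 203 198 184 137 106 126 145 158 121 104 135 137 146 149 138 119  79
   67  64]
 [167 165 157 131  91  72  80  91 100  81 107 135 136 146 152 149 129  83
   66  69]
 [153 149 122  90  68  65  64  62  62  68 105 138 142 149 151 147 119  82
   64  63]
 [151 136 101  73  66  65  70  69  65  70  89 125 138 147 149 137 101  76
   67  66]
 [154 111  80  64  70  63  68  66  69  65  74  96 119 134 132 115  82  70
   68  67]
 [132  89  68  68  66  69  67  67  64  64  71  79 101 113 108  97  90  88
   89  87]]
269.2345343303875 228.15499660095173 [468.29746498 -79.9091105 ] 68.093290209618 1.130517167494239
```

View pics/c6.png

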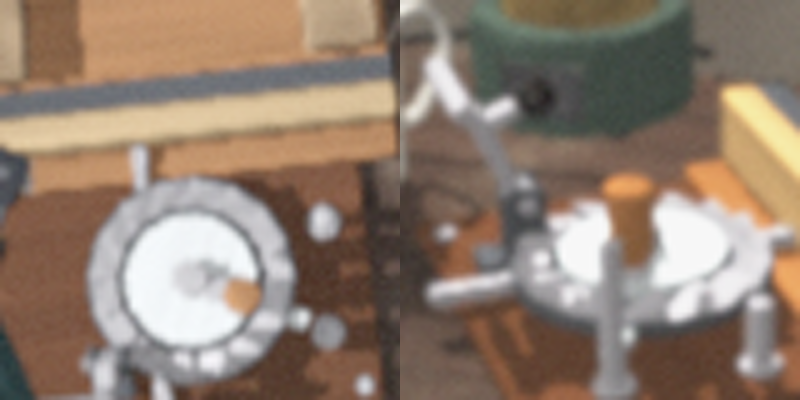

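Run:
```python
from h import *
ft=grab('top');fs=grab('side')
s=lambda x,y:(175+(x+.5)/5-.5,150+(y+.5)/5-.5)
o=np.array([489.8,-15.3]);an=lambda v:round(float(np.arctan2(-(v-o)@PY,-(v-o)@PX)),3)
p=onz(fs,*s(228,335),26)[:2];print('side ptr',p,np.linalg.norm(p-o),an(p))
g=cv2.cvtColor(ft['color'],cv2.COLOR_RGB2GRAY).astype(float)
w=np.clip(g[225:238,272:281]-95,0,None);vv,uu=np.mgrid[225:238,272:281]
u,v=(w*uu).sum()/w.sum(),(w*vv).sum()/w.sum()
for z in(12,50,85):
    q=onz(ft,u,v,z)[:2];print(u,v,z,q,np.linalg.norm(q-o),an(q))
for a in(1.06,1.1,1.14): print(a,(proj(fs,np.r_[o+74*(-np.cos(a)*PX-np.sin(a)*PY),26])-[175,150])*5)
# wheel fit from inner white disc
m=(g>212).astype(np.uint8);m[:, :228]=0
n,l,stt,ce=cv2.connectedComponentsWithStats(m[195:245,210:265]);i=1+np.argmax(stt[1:,4]);print(stt[i],ce[i]+[210,195])
to(W(-46-26,97,90))
```

```text
side ptr [471.15667267 -79.9191041 ] 67.25475647543506 1.171
275.21346886912323 231.42249047013976 12 [458.87942977 -98.74130331] 88.98613802887179 1.097
275.21346886912323 231.42249047013976 50 [457.8646319  -97.73762324] 88.40717992345895 1.082
275.21346886912323 231.42249047013976 85 [456.92994965 -96.81318108] 87.89106268492445 1.068
1.06 [206.64272974 339.51999682]
1.1 [213.07306048 339.90353355]
1.14 [219.55090933 340.15958701]
[ 25  13  26  26 435] [246.39770115 220.41149425]
t 16.85 tcp [464.4 111.1 166.9] w 0.49 F [-0.1 -0.2  0.4]
tool axes x,y,z in world: [[0.937, -0.35, -0.0], [-0.0, -0.0, -1.0], [0.35, 0.937, -0.0]]
shift tool [-40.5  76.9 -55.6] target [407.   73.1  90. ]
```

Pointer and post agree within about 0.02–0.03 rad (arm reading of the knob 1.09, post 1.07–1.11, pointer 1.13). Good. Now taking the pawl back.

Request:
move_arm --series "130 0 0 0 -0.119;130 0 0 0 -0.119;130 0 0 0 -0.119;130 0 0 0 -0.119;130 0 0 0 0"

```text
t: 17.35
tcp_pos: [464.4, 110.7, 166.8]
orientation: [-1.569, -0.094, 0.095]
force: [0.9, -0.0, 0.4]
width: 0.489
```

Run:
```python
from h import *
to(W(-71.8,97,77))
ft=grab('top');fs=grab('side')
# handle end check from side c6: end centre approx crop (432,62)
print(onz(fs,175+32/5,150+62/5,97), proj(fs,W(-71.8,118,97)), 'seen',(175+32/5,150+62/5))
```

```text
t 17.35 tcp [464.4 110.7 166.8] w 0.489 F [ 0.9 -0.   0.4]
tool axes x,y,z in world: [[0.993, 0.12, -0.0], [-0.0, -0.0, -1.0], [-0.12, 0.993, 0.0]]
shift tool [-61.3  89.8 -30.5] target [407.2  73.1  77. ]
[407.07152177  94.14890629  97.        ] [180.45885969 162.5162555 ] seen (181.4, 162.4)
```

Request:
move_arm --series "130 -20.5 0 -10.2 0;130 -20.5 0 -10.2 0;130 -20.3 0 -10.1 0;130 0 0 0 0;130 0 30 0 0;130 0 30 0 0;130 0 28 0 0;130 0 0 0 0;255 0 0 0 0;255 0 0 0 0;255 0 0 0 0;255 0 0 0 0;255 0 0 0 0;255 0 0 0 0" --force 12

```text
t: 18.85
tcp_pos: [407.6, 74.3, 79.4]
orientation: [-1.569, -0.095, 0.093]
force: [1.5, -0.7, 6.2]
width: 0.12
```

Request:
move_arm --series "255 7.4 -3.3 0 0;255 7.8 -2.2 0 0;255 8 -1 0 0;255 8.1 0.2 0 0;255 8 1.4 0 0;255 7.6 2.5 0 0;255 7.2 3.6 0 0;255 6.6 4.6 0 0;255 0 0 0 0"

```text
t: 19.75
tcp_pos: [468.0, 81.9, 72.5]
orientation: [-1.568, -0.094, 0.094]
force: [1.2, -1.7, 0.2]
width: 0.118
```

Request:
move_arm --series "255 5.9 5.6 0 0;255 5 6.4 0 0;255 4 7 0 0;255 2.9 7.5 0 0;255 0 0 0 0"

```text
t: 20.25
tcp_pos: [485.3, 83.9, 45.8]
orientation: [-1.568, -0.094, 0.095]
force: [3.2, -1.3, -0.1]
width: 0.121
```

Request:
move_arm --series "255 1 5 0 0;255 0.3 3 0 0;255 0 0 0 0;130 0 0 0 0;130 0 0 0 0;130 0 0 0 0;130 0 0 0 0;130 0 -40 0 0;130 0 -40 0 0;130 0 -40 0 0;130 0 0 40 0;130 0 0 40 0;130 0 0 0 0"

```text
t: 21.55
tcp_pos: [475.6, 168.0, 159.3]
orientation: [-1.567, -0.099, 0.098]
force: [-0.2, 0.1, -0.4]
width: 0.491
```

Run:
```python
from h import *
st();ft=grab('top','top7.png');fs=grab('side','side7.png')
a=cv2.resize(ft['color'][140:240,195:295],(400,400),interpolation=cv2.INTER_CUBIC)
b=cv2.resize(fs['color'][150:230,175:255],(400,400),interpolation=cv2.INTER_CUBIC)
cv2.imwrite('pics/c7.png',np.hstack([a,b])[:,:,::-1])
```

```text
t 21.55 tcp [475.6 168.  159.3] w 0.491 F [-0.2  0.1 -0.4]
tool axes x,y,z in world: [[0.992, 0.125, 0.001], [0.001, 0.002, -1.0], [-0.125, 0.992, 0.002]]
```

View pics/c7.png

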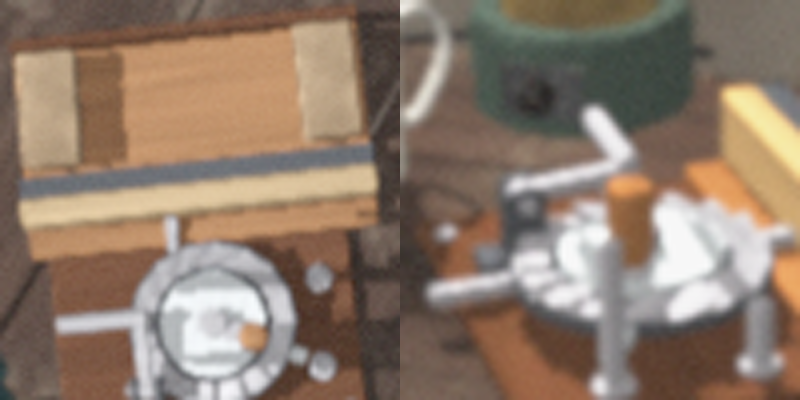

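The pawl is down again (handle end (590,115) where it began), pointer (298,354) in line with the tall post (320,365). Now the blocks: measuring them, with the gripper turned.

Request:
move_arm --series "0 0 -25 0 0.143;0 0 -25 0 0.143;0 0 0 0 0.143;0 0 0 0 0.143;0 0 0 0 0.143;0 0 0 0 0.143;0 0 0 0 0.143;0 0 0 0 0.143;0 0 0 0 0.143;0 0 0 0 0.143;0 0 0 0 0.143;0 0 0 0 0"

```text
t: 22.85
tcp_pos: [476.8, 162.2, 208.5]
orientation: [-1.261, 1.125, -1.125]
force: [0.6, 0.9, 0.4]
width: 1.002
```

```bash
cat >> h.py <<'E'
def tray(f):
    h=cv2.cvtColor(f['color'],cv2.COLOR_RGB2HSV)
    m=((h[...,0]>18)&(h[...,0]<36)&(h[...,1]>40)&(h[...,2]>170)).astype(np.uint8)
    m[:, :300]=0; m[:185]=0; m[290:]=0; m[:,385:]=0
    m=cv2.morphologyEx(m,cv2.MORPH_OPEN,np.ones((5,5)))
    c=max(cv2.findContours(m,0,2)[0],key=cv2.contourArea)
    P=np.array([onz(f,*q[0],16)[:2] for q in c],np.float32)
    (cx,cy),(w,hh),a=cv2.minAreaRect(P); 
    if w<hh: a+=90
    a=(a+90)%180-90
    print('tray',round(cx,1),round(cy,1),'size',round(w),round(hh),'yaw',round(np.radians(a),3)); return np.array([cx,cy]),np.radians(a)
E
python3 - <<'E'
from h import *
ft=grab('top');tray(ft)
t=lambda x,y:(195+(x+.5)/4-.5,140+(y+.5)/4-.5)
pf=lambda P:(np.array([(P[:2]-O)@PX,(P[:2]-O)@PY]).round(1))
for p in[(15,55),(75,50),(78,163),(25,167),(292,27),(350,20),(360,135),(305,140)]:
    P=onz(ft,*t(*p),39);print(P.round(1),pf(P))
for p in[(20,182),(373,148)]: P=onz(ft,*t(*p),54);print('lip',pf(P))
to(W(179.5,108,100)); print(arm.observe()['joint_pos'].round(2))
E
```

```text
tray 477.1 -274.2 size 241 169 yaw 0.115
[697.3 143.9  39. ] [224.7 132.8]
[701.7  96.9  39. ] [223.4  85.6]
[612.7  92.   39. ] [134.5  91.4]
[609.1 133.1  39. ] [135.8 132.7]
[721.6 -72.1  39. ] [223.2 -84.5]
[ 727.7 -117.2   39. ] [ 223.9 -130. ]
[ 637.  -125.4   39. ] [ 132.8 -127.4]
[632.6 -83.   39. ] [133.5 -84.8]
lip [122.3 135.5]
lip [ 119.5 -135.1]
t 22.9 tcp [476.8 162.4 208.5] w 1.001 F [-0.1  0.3  1. ]
tool axes x,y,z in world: [[0.119, -0.993, 0.0], [-0.0, -0.0, -1.0], [0.993, 0.119, -0.0]]
shift tool [ 69.5 108.5 171.6] target [655.4 113.8 100. ]
[ 0.17  0.25 -0.65  1.89  0.17  1.06 -2.  ]
```

The tray has been shifted to (477,-274). Left block centre: press (179,109). Fetching it.

Request:
move_arm --series "0 13.8 0 34.3 0;0 13.8 0 34.3 0;0 13.8 0 34.3 0;0 13.8 15 34.3 0;0 13.4 25 34.3 0;0 0 35 0 0;0 0 33 0 0;0 0 0 0 0"

```text
t: 23.7
tcp_pos: [652.7, 113.9, 96.1]
orientation: [-1.27, 1.124, -1.116]
force: [-0.1, 0.9, 0.3]
width: 1.002
```

Run:
```python
from h import *
to(W(179,109,16));print(arm.observe()['joint_pos'].round(2))
```

```text
t 23.7 tcp [652.7 113.9  96.1] w 1.002 F [-0.1  0.9  0.3]
tool axes x,y,z in world: [[0.121, -0.993, -0.0], [-0.007, -0.001, -1.0], [0.993, 0.121, -0.007]]
shift tool [-0.6 80.1  2.7] target [654.8 114.8  16. ]
[ 0.14  0.66 -0.52  1.58  0.37  1.01 -1.94]
```

Request:
move_arm --series "0 -0.6 25 2 0;0 0 25 0 0;0 0 20 0 0;0 0 10 0 0;0 0 0 0 0;255 0 0 0 0;255 0 0 0 0;255 0 0 0 0;255 0 0 0 0;255 0 0 0 0;255 0 0 0 0;255 0 0 0 0;255 0 0 0 0" --force 30

```text
t: 25.0
tcp_pos: [657.0, 116.2, 20.7]
orientation: [-1.263, 1.122, -1.122]
force: [-0.6, -0.0, 1.8]
width: 0.484
```

Request:
move_arm --series "255 0 -10 0 0;255 0 -20 0 0;255 0 -35 0 0;255 0 -40 0 0;255 0 -40 0 0;255 0 0 0 0"

```text
t: 25.6
tcp_pos: [659.3, 117.1, 172.1]
orientation: [-1.256, 1.117, -1.125]
force: [1.0, -0.1, 0.5]
width: 0.491
```

Run:
```python
from h import *
c,a=tray(grab('top'))
ux=np.array([np.cos(a),np.sin(a)])
to(np.r_[c+55*ux,150]);to(np.r_[c-55*ux,150])
```

```text
tray 476.9 -274.6 size 242 168 yaw 0.112
t 25.65 tcp [658.2 116.6 169. ] w 0.49 F [ 0.3 -0.2 -1.1]
tool axes x,y,z in world: [[0.117, -0.993, -0.0], [0.005, 0.001, -1.0], [0.993, 0.117, 0.005]]
shift tool [ 367.5   18.1 -171.1] target [ 531.5 -268.5  150. ]
t 25.65 tcp [658.2 116.6 169. ] w 0.49 F [ 0.3 -0.2 -1.1]
tool axes x,y,z in world: [[0.117, -0.993, -0.0], [0.005, 0.001, -1.0], [0.993, 0.117, 0.005]]
shift tool [ 366.9   17.6 -281.1] target [ 422.2 -280.8  150. ]
```

Request:
move_arm --series "255 26.2 0 -20.5 0;255 26.2 0 -20.5 0;255 26.2 0 -20.5 0;255 26.2 0 -20.5 0;255 26.2 0 -20.5 0;255 26.2 0 -20.5 0;255 26.2 0 -20.5 0;255 26.2 0 -20.5 0;255 26.2 0 -20.5 0;255 26.2 0 -20.5 0;255 26.2 0 -20.5 0;255 26.2 0 -20.5 0;255 26.2 0 -20.5 0;255 26.2 0 -20.5 0;255 0 0 0 0"

```text
t: 27.15
tcp_pos: [412.2, -285.2, 164.8]
orientation: [-1.262, 1.128, -1.125]
force: [0.3, 0.3, -0.7]
width: 0.486
```

Run:
```python
from h import *
f=grab('side','side8.png');c=np.array([476.9,-274.6]);a=.113
ux=np.array([np.cos(a),np.sin(a)])
to(np.r_[c-62*ux,15]);print(arm.observe()['joint_pos'].round(2))
```

```text
t 27.2 tcp [ 413.5 -283.1  164.9] w 0.492 F [ 0.2  0.6 -0.6]
tool axes x,y,z in world: [[0.114, -0.993, -0.001], [-0.001, 0.001, -1.0], [0.993, 0.114, -0.001]]
shift tool [ -1.2 149.9   2.1] target [ 415.3 -281.6   15. ]
[ 0.94  0.28 -0.46  1.94  0.15  0.96 -1.05]
```

View pics/side8.png

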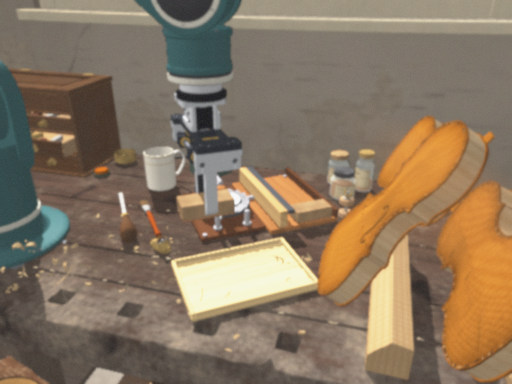

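The block hangs level in the gripper ((178–235), 200), the tray's near half is clear below. Lowering.

Request:
move_arm --series "255 -0.6 35 1 0;255 -0.6 35 1 0;255 0 35 0 0;255 0 25 0 0;255 0 12 0 0;255 0 5 0 0;255 0 0 0 0"

```text
t: 27.9
tcp_pos: [417.2, -280.0, 18.8]
orientation: [-1.263, 1.122, -1.121]
force: [0.1, -1.0, -1.3]
width: 0.492
```

Request:
move_arm --series "255 0 2 0 0;255 0 1.5 0 0;255 0 0 0 0;70 0 0 0 0;70 0 0 0 0;70 0 0 0 0;70 0 0 0 0;0 0 -20 0 0;0 0 -40 0 0;0 0 -40 0 0;0 0 -40 0 0;0 0 0 0 0"

```text
t: 29.1
tcp_pos: [419.0, -281.5, 159.8]
orientation: [-1.262, 1.116, -1.128]
force: [0.6, -0.4, -0.0]
width: 0.999
```

Run:
```python
from h import *
to(W(178.5,-107.5,120));print(arm.observe()['joint_pos'].round(2))
```

```text
t 29.1 tcp [ 419.  -281.5  159.8] w 0.999 F [ 0.6 -0.4 -0. ]
tool axes x,y,z in world: [[0.118, -0.993, 0.005], [0.005, -0.004, -1.0], [0.993, 0.118, 0.005]]
shift tool [-149.5   40.4  280.3] target [ 680.  -100.2  120. ]
[ 0.94  0.28 -0.47  1.95  0.16  0.94 -1.07]
```

Request:
move_arm --series "0 -37.4 0 10 0;0 -37.4 0 20 0;0 -37.4 0 30 0;0 -37.3 0 40 0;0 0 0 40 0;0 0 0 40 0;0 0 0 40 0;0 0 20 40 0;0 0 20 20.3 0;0 0 25 0 0;0 0 0 0 0"

```text
t: 30.2
tcp_pos: [672.8, -102.0, 86.0]
orientation: [-1.266, 1.126, -1.118]
force: [0.0, -0.0, -0.7]
width: 1.003
```

Run:
```python
from h import *
to(W(178.5,-107.5,16))
f=grab('top','top9.png');tray(f)
b=cv2.resize(f['color'][130:290,200:400],(800,640),interpolation=cv2.INTER_CUBIC)[:600]
cv2.imwrite('pics/top9c.png',b[:,:,::-1])
```

```text
t 30.2 tcp [ 672.8 -102.    86. ] w 1.003 F [ 0.  -0.  -0.7]
tool axes x,y,z in world: [[0.118, -0.993, -0.002], [-0.006, 0.001, -1.0], [0.993, 0.118, -0.006]]
shift tool [-0.7 69.9  7.8] target [ 680.  -100.2   16. ]
tray 481.3 -312.8 size 242 94 yaw 0.131
```

View pics/top9c.png

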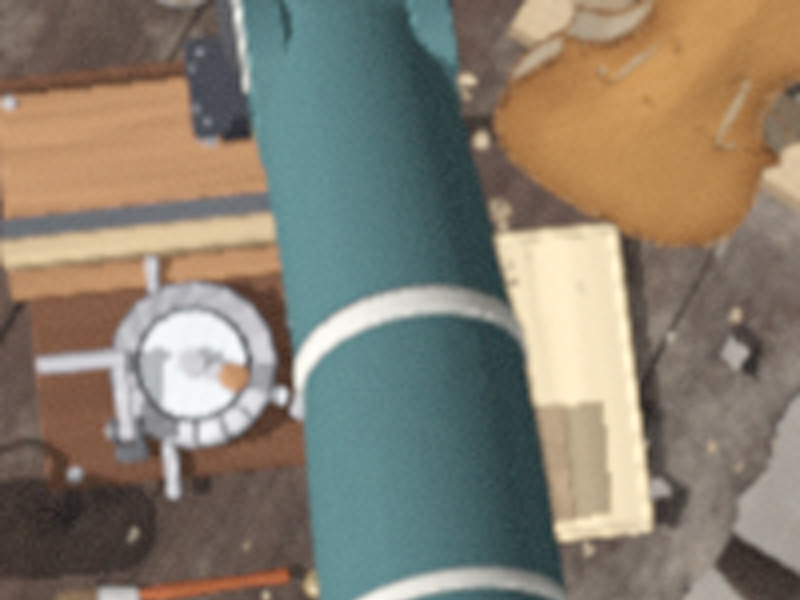

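Block 1 lies in the tray's near half ((540–607), 400–515), partly hidden by the arm; the violin is clear of the tray. Gripping the right block.

Request:
move_arm --series "0 -0.7 25 5 0;0 0 25 2.5 0;0 0 10 0 0;0 0 8 0 0;0 0 0 0 0;255 0 0 0 0;255 0 0 0 0;255 0 0 0 0;255 0 0 0 0;255 0 0 0 0;255 0 0 0 0;255 0 0 0 0;255 0 0 0 0" --force 30

```text
t: 31.55
tcp_pos: [682.1, -100.9, 22.2]
orientation: [-1.263, 1.122, -1.122]
force: [-1.0, 0.5, 0.8]
width: 0.486
```

Request:
move_arm --series "255 0 -10 0 0;255 0 -20 0 0;255 0 -35 0 0;255 0 -40 0 0;255 0 -40 0 0;255 0 0 -40 0;255 0 0 -40 0;255 0 0 -40 0;255 0 0 -20 0;255 0 0 0 0"

```text
t: 32.55
tcp_pos: [541.0, -118.3, 168.2]
orientation: [-1.263, 1.122, -1.124]
force: [0.4, 0.9, -0.2]
width: 0.487
```

Run:
```python
from h import *
st();c,a=tray(grab('top','top10.png'));grab('side','side10.png')
ux=np.array([np.cos(a),np.sin(a)])
to(np.r_[c+38*ux,15])
```

```text
t 32.55 tcp [ 541.  -118.3  168.2] w 0.487 F [ 0.4  0.9 -0.2]
tool axes x,y,z in world: [[0.116, -0.993, 0.002], [-0.0, -0.002, -1.0], [0.993, 0.116, -0.0]]
tray 480.1 -303.5 size 241 109 yaw 0.113
t 32.65 tcp [ 543.5 -117.6  168. ] w 0.489 F [ 0.8  0.9 -0. ]
tool axes x,y,z in world: [[0.117, -0.993, 0.001], [0.001, -0.001, -1.0], [0.993, 0.117, 0.001]]
shift tool [177.3 153.1 -46.8] target [ 517.9 -299.2   15. ]
```

Request:
move_arm --series "255 25 0 -7 0;255 25 0 -7 0;255 25 0 -7 0;255 25 0 -7 0;255 25 0 -7 0;255 24 0 -6 0;255 0 30 0 0;255 0 30 0 0;255 0 30 0 0;255 0 0 0 0"

```text
t: 33.65
tcp_pos: [518.8, -269.0, 73.8]
orientation: [-1.264, 1.126, -1.117]
force: [-0.5, 0.7, -0.6]
width: 0.488
```

Run:
```python
from h import *
f=grab('side');b=cv2.resize(f['color'][150:340,140:393],(796,598),interpolation=cv2.INTER_CUBIC)
cv2.imwrite('pics/side11.png',b[:,:,::-1])
to([520.6,-269.6,15.5])
```

```text
t 33.7 tcp [ 519.9 -269.5   76.1] w 0.488 F [ 1.1 -0.2 -0.4]
tool axes x,y,z in world: [[0.118, -0.993, -0.002], [-0.002, 0.002, -1.0], [0.993, 0.118, -0.002]]
shift tool [ 0.4 60.6  0.8] target [ 520.6 -269.6   15.5]
```

View pics/side11.png

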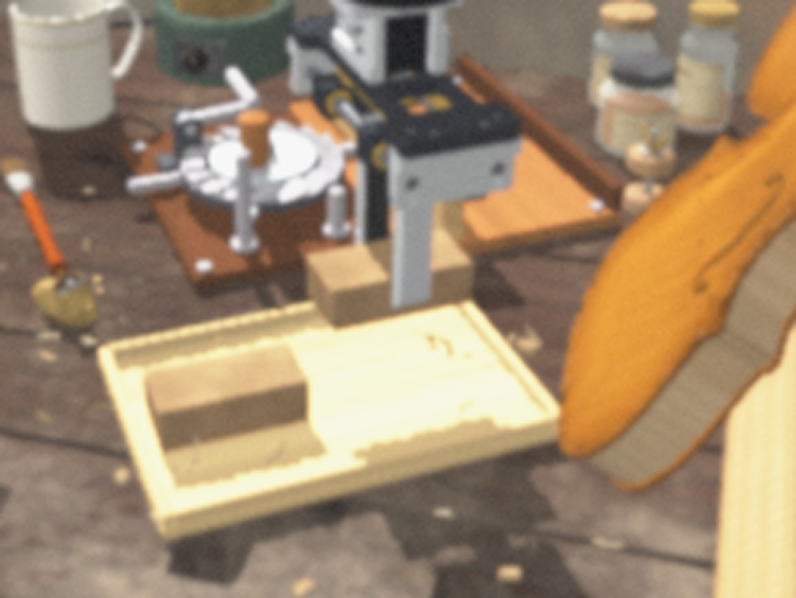

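Block 1 lies flat at (225,390); the second hangs over the tray's free part, bed otherwise empty. Lowering.

Request:
move_arm --series "255 0 25 0 0;255 0 20 0 0;255 0 10 0 0;255 0 4 0 0;255 0 0 0 0;70 0 0 0 0;70 0 0 0 0;70 0 0 0 0;70 0 0 0 0;0 0 -20 0 0;0 0 -40 0 0;0 0 -40 0 0;0 0 -40 0 0;0 0 0 0 0"

```text
t: 35.1
tcp_pos: [522.1, -271.1, 163.4]
orientation: [-1.261, 1.116, -1.128]
force: [1.2, -0.1, -0.3]
width: 1.002
```

Request:
move_arm --series "0 -10 0 -40 0;0 -10 0 -40 0;0 30 0 -40 0;0 40 0 -20 0;0 40 0 0 0;0 40 0 0 0;0 40 0 0 0;0 40 0 0 0;0 40 0 0 0;0 0 0 0 0"

```text
t: 36.1
tcp_pos: [408.6, -539.2, 156.5]
orientation: [-1.262, 1.126, -1.125]
force: [-1.0, 0.8, -0.4]
width: 1.002
```

Run:
```python
from h import *
st();f=grab('top');tray(f);s=grab('side')
a=cv2.resize(f['color'][130:290,200:400],(400,320),interpolation=cv2.INTER_CUBIC)
a2=cv2.resize(f['color'][170:250,210:310],(400,320),interpolation=cv2.INTER_CUBIC)
b=cv2.resize(s['color'][140:300,150:350],(400,320),interpolation=cv2.INTER_CUBIC)
cv2.imwrite('pics/fin.png',np.hstack([a2,b])[:,:,::-1]);
cv2.imwrite('pics/fin.png',np.vstack([np.hstack([a[:290],b[:290]]),np.hstack([a2[:300],cv2.resize(s['color'][150:240,170:290],(400,300))])])[:,:,::-1])
```

```text
t 36.1 tcp [ 408.6 -539.2  156.5] w 1.002 F [-1.   0.8 -0.4]
tool axes x,y,z in world: [[0.113, -0.994, 0.0], [-0.001, -0.0, -1.0], [0.994, 0.113, -0.001]]
tray 476.0 -274.4 size 243 169 yaw 0.113
```

View pics/fin.png

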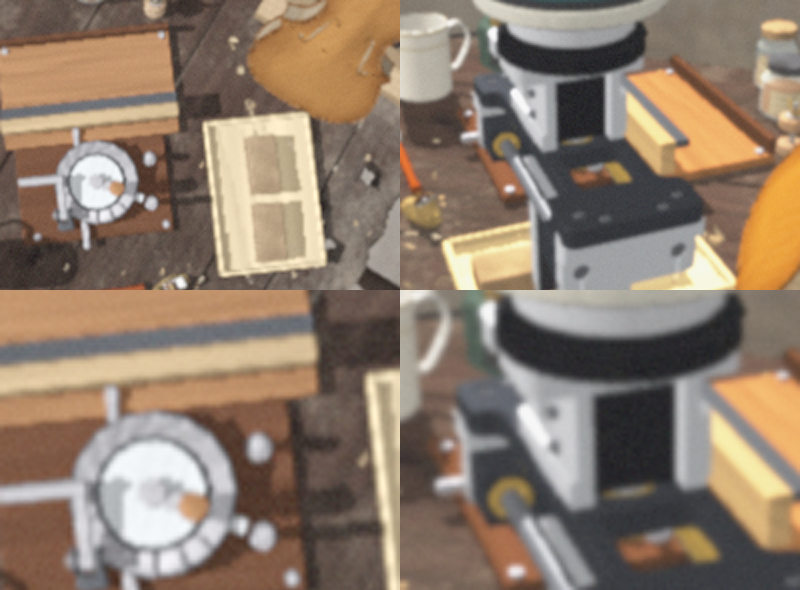

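Both blocks lie side by side in the tray ((270,165) and (275,230)). Centre (154,494), pointer (241,525) and tall post (263,536) are in line within about 0.03 rad, and the pawl is down. Handing in.

```bash
python3 -c "
from bench import arm
print(arm.finish_job())"
```

```text
the job is handed in; nothing more can be done
None
```

I threw the pawl clear and wound the drum back to the taller post, the one nearer the robot (1.20 rad). I then dropped the pawl into the teeth and laid both sanding blocks in the tray. Only two blocks were in the press. The job was handed in at about 36 s of robot time.

What the last checks showed:
- **Blocks and tray:** both blocks lie flat in the tray with a gap between them, and the press bed is empty. The tray had been knocked about 45 mm aside before I picked up the first block, so I measured it again before placing.
- **Pawl:** it is down in the teeth. In the side view, after I let it go, the handle was back where it started.
- **Pointer:** it lines up with the tall post to about 0.03 rad in the final top view. The measurements differed slightly: the arm's reading on the knob gave 1.09 rad, the top camera gave 1.13 for the pointer, and the post measured 1.07–1.11. The side view gave 1.17, but the post hid part of the pointer there, so I gave it little weight.
- **Bystanders:** I saw no sign that the mug or the spool clamp had moved, though I judged this from the pictures and did not measure it.

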